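Lock the instrument lid's quarter-turn screw with a screwdriver

TASK

Take the screwdriver out of its stand and lock the lid of the small grey instrument case: seat the blade in the slot of the sprung screw, press the screw in until you feel it bottom, but no harder than about 10 N so as not to crush the stop inside, and keep it pressed while you turn it clockwise a quarter turn to its end, so that it springs back up locked. Work the screw with the screwdriver only, put the screwdriver back upright in its stand, fully down, and leave the other things on the bench where they are.

Things in the scene. Friction and masses are not known exactly. Their poses are not given: they have to be found in the camera images.
- screwdriver: Flat-blade screwdriver, 128 mm, 110 g, upright in its stand. Origin: centre of the blade's tip edge; z up the shank, x along the blade's width. From the tip: blade 12 mm (x) by 3 mm (y), 14 mm long; shank 9 mm round; collar 23 mm across, 60 to 66 mm; grey handle 66 to 128 mm, 30 mm (x) by 24 mm (y), flats facing +-y: grip across these 24 mm, about 97 mm from the tip. Its yaw in the stand varies.
- stand: Fixed screwdriver stand: aluminium block 56 x 56 x 66 mm high on a dark base plate 90 x 88 x 8 mm. Origin at the centre of the underside. A vertical 15 x 15 mm square hole goes through the block's centre; the shank hangs in it and the collar's underside rests on the block's top, the tip then 6 mm above the worktop.
- instrument: Fixed grey instrument case, 130 (x) x 100 (y) x 52 mm high, black ribs on its +x half. Origin at the centre of the underside. The screw sits in a 28 mm round bore in its top, 25 mm from the centre towards -x, with a steel ferrule 37 mm across standing 2 mm proud of the top round the bore.
- screw: Captive slotted screw head, 26 mm across, axis vertical. Origin: centre of the head's top face (53 mm above the worktop when up); z up. The slot runs along the screw's own y: 14.4 mm long with closed ends, 5 mm wide, 5 mm deep, flat floor; crosswise on the case when unlocked, along it when locked.
- screw_turn (a joint): Turn of the screw, rad, clockwise from above positive: 0 to 0.12 at the start, end stop 1.58 (locked). Friction about 0.04 N m. Two hidden teeth, near 0.5 and 1.05 rad, block the turn unless the screw is held pressed to within 1 mm of its hidden stop; let up between them it springs up and is blocked; let up past both it springs up locked.
- screw_press (a joint): How far the screw is pressed down, m: 0 when sprung up. The spring takes 4 N to start and 0.15 N per mm more. A hidden stop, at a depth that differs from case to case (3.5 to 13.5 mm), bottoms it: there the force rises steeply.
- dropper_bottle: Bystander: small amber dropper bottle, 38 mm across, 78 mm high, origin under its centre.
- petri_dish: Bystander: petri dish, 62 mm across, 15 mm high, origin under its centre.
- forceps: Bystander: steel forceps lying flat, 125 mm long, origin under the centre.
- mouse: Bystander: black computer mouse, 108 x 60 x 35 mm, origin under its centre.
- stop_pad (a joint): The hidden stop under the screw: how far it has been crushed down, m. It stays at 0 until it carries 7 N (11.5 to 13 N on the screw in all, spring included; 8 to 9 N is a good push), then gives way; must stay under 0.5 mm.
Things that resemble listed ones, but are neither listed nor needed, are in the scene too. There is more than one size of the instrument; the job needs the smaller. Of the things that look like the stand, take the one that is farthest to the robot's left at the start.

How it is judged:
On the way, in this order (a step that is already met when the one before it is completed fails the run):
1. the screwdriver is lifted out of its stand (height (world z) of screwdriver above 0.07 m), for 0.1 s.
2. the screw is pressed in with the screwdriver (value of joint screw_press above 0.0025 m and contact force between screwdriver and screw above 3 N), for 0.2 s.
3. the screw is turned to its end and has sprung up locked (value of joint screw_turn above 1.35 rad and value of joint screw_press below 0.001 m), for 0.2 s.
At the end, for the whole second after the job is handed in: Screw turned to 1.35 rad or more and sprung up (pressed under 1 mm); screwdriver released and still in its stand: within 5 mm of the hole's centre, tilted under 0.08 rad, tip under 9 mm above the worktop (collar within 3 mm of the block's top) (all of step 3 and horizontal distance between screwdriver and stand below 0.005 m and z of screwdriver in the frame of stand below 0.009 m and angle between screwdriver's own z axis and vertical below 0.08 rad and linear speed of screwdriver below 0.01 m/s); the robot touches nothing.
It fails at once if the screw is pressed too hard, so that the stop inside gives way by more than 0.5 mm (value of joint stop_pad above 0.0005 m).
It fails at once if the gripper touches the screw (contact force between the arm and screw above 1 N).
It fails at once if the fingers touch the screw (contact force between the fingers and screw above 1 N).
It fails at once if a bystander is moved more than 20 mm (distance of any of dropper_bottle, petri_dish, forceps, mouse from where it was at the start of the episode above 0.02 m).
It also fails if it takes over 67 s, if anything falls off the work surface, if the arm or the gripper's body presses on something with over 40 N, if the wrist force passes 120 N, or if a joint passes its speed limit or range.

ROBOT

A 7-joint arm with a two-finger parallel gripper is mounted at the origin on a cart in front of the work surface, level with it; the furniture and walls round the work are solid. World frame = base frame: x ahead of the robot, y to its left, z up, the work surface at z = 0. Lengths are in m, angles in rad, forces in N, time in s.
With the tool pointing down it reaches from about 0.425 to 0.925 m from the base axis. Payload 6.8 kg.
Tool frame: the origin (TCP) lies at the very end of the fingers, on their centre line; the grasp point (between the pads) lies 19 mm behind it; z points along the fingers, y is the line along which they close (so a half turn about z gives the same grasp; the last joint's range is limited). The gripper opens to 85 mm and grips with 20 to 120 N. Pads are 22 mm wide; open, the fingers measure 114 mm over their backs; the gripper's body (76 mm by 85 mm) begins 54 mm behind the grasp point. The pads swing forward as they close: fully open they stand 13 mm farther back than shut.
Start: joints at [-0.108, 0.477, 0.022, 1.555, -0.011, 1.109, -0.083], TCP at [0.675, 0, 0.231] pointing down, gripper open.
Joint ranges: [-2.96, 2.96], [-0.34, 2.1], [-1.41, 1.46], [0.24, 2.44], [-1.37, 4.51], [0.17, 1.92], [-2.96, 2.96]. Speed limits (rad/s): [2.39, 2.39, 3.14, 3.14, 3.14, 3.14, 3.14].

INTERFACE

Orientations are given as a unit quaternion [w, x, y, z].
In Python, from station import bot gives the robot as it stands.
- The arm moves only by the tool jog_arm, never from a script. Its argument "motion" is a list of rows, each a list of 7 numbers: the turn, a rotation vector about the tool's x, y, z in rad, then the shift along the tool's x, y, z in mm, then the finger opening in mm, from 0 to 85.4. A call has 1 to 10 rows; each row is the pose to reach, as a shift and turn from the pose commanded when the call began, along the tool's axes at that moment; what a row does not reach only later rows make up. A row lasts 1/8 s, in which the tool goes at most 62.5 mm and 10.7 degrees, less where a joint would pass 70% of its speed; a pose out of reach is approached as far as the arm can. A call with a gripper value outside its range is refused whole. The fingers move at their own pace and stop on an object; "grip_force" is the grip in N (left out, the last holds). Time passes only in rows, so rows that repeat a pose let the fingers close. It gives the time, the measured TCP pose, the force, the opening and the grip force at its end, in the units of the state.
- bot.get_obs(): the state, without advancing time (a new reading comes with each control period).
- bot.read_camera(name): name is "scene" or "side" or "wrist"; returns a dict with "pixels" (384x512x3 uint8, red, green, blue), "camera_matrix" (3x3 intrinsics, pixels), "T" (4x4, takes a point from camera to world coordinates); the wrist camera has in their place "tool_from_camera" (4x4, takes a point from camera to tool coordinates, whose origin is the TCP and whose axes are the flange's). Camera axes: x right, y down, z forward; pixel columns grow to the right and rows downward; lengths in m; the calibration is good to about 2 mm. A picture is of the moment at which its call begins: read the wrist's pose just before it. There is no depth.
- bot.hand_in(): hands the job in; it is judged then, once.
Trained networks look in a picture, given as the dict that the camera call returned (one of the last four; its "shot" number tells which), for a name from the list of things; names that differ only in an ending like _2 or _b are one class to them, and where a whole thing is asked for, a point or a joint stands for the part that bears it (a point fixed in the world has none). Each returns a list of dicts, best first, with "score" (0 to 1); they miss things now and then, are a little off and sometimes report something else, mostly with a low value. They report only what shows in the picture. A call takes as long as a camera call. They do not tell look-alikes from the thing itself.
- bot.spot_in(thing, picture): "xy" ([column, row] in pixels, amid what is visible of it).
- bot.tip_of(thing, picture): "xy" ([column, row] in pixels: a listed point, or the origin of a listed thing).
The state is a dict: "t": time; "q": joint angles; "joint_vel": joint speeds; "joint_torque": joint torques, N m; "eef_pos": TCP position; "tool_rot": TCP orientation; "contact_force": force on the tool from outside, world axes, zero at the start; "torque": the same for the moment, N m; "gripper_width": opening from 0.0 (shut) to 1.0 (fully open); "grasp_force": force on a finger pad.
Only numpy, scipy, OpenCV 4.12 (cv2) and the standard library are available. Lean on these libraries where they do the work, as an engineer would, in place of code of your own. Each camera call takes 0.05 s, during which the arm holds its last target. There are 200 camera calls.

## Working session

There is one attempt and no reset: what is moved stays moved. The work goes in short steps, Python scripts to look and compute and a tool call to move; the robot and the scene stay as the last step left them, time stands still between calls to the robot, and variables do not carry over. Pictures are saved under pics/ and viewed, at most 10 in all, crops included, and the job is handed in when it is done.

Besides the shell and the picture viewer there is one more tool, called after "Request:" as name(argument=value, ...) on one line, values as JSON. jog_arm: Moves the arm, as the interface text tells. Its arguments: {"type":"object","properties":{"motion":{"type":"array"},"grip_force":{"type":"number"}},"required":["motion"]}

```bash
mkdir -p pics
cat > h.py <<'E'
import numpy as np, cv2
from station import bot
from scipy.spatial.transform import Rotation as R
def cam(name):
    o=bot.get_obs(); p=bot.read_camera(name)
    K=np.array(p["camera_matrix"])
    if name=="wrist":
        q=o["tool_rot"]; W=np.eye(4); W[:3,:3]=R.from_quat([q[1],q[2],q[3],q[0]]).as_matrix(); W[:3,3]=o["eef_pos"]
        T=W@np.array(p["tool_from_camera"])
    else: T=np.array(p["T"])
    return p,K,T
def ray(K,T,xy,z):
    d=T[:3,:3]@np.linalg.solve(K,[xy[0],xy[1],1.]); return T[:3,3]+d*(z-T[2,3])/d[2]
def proj(K,T,P):
    c=np.linalg.inv(T)@np.append(P,1); u=K@c[:3]; return u[:2]/u[2]
def save(n,img): cv2.imwrite("pics/"+n,cv2.cvtColor(np.ascontiguousarray(img),cv2.COLOR_RGB2BGR))
E
python3 - <<'E'
from h import *
np.set_printoptions(precision=3,suppress=True)
ims=[]
for n in("scene","side","wrist"):
    p,K,T=cam(n); ims.append(p["pixels"]); print(n,T[:3,3],K[0,0])
    for th,z in(("screwdriver",.1),("stand",0),("instrument",0),("screw",.053),("mouse",0),("dropper_bottle",0)):
        for f,fn in(("spot",bot.spot_in),("tip",bot.tip_of)):
            for r in fn(th,p)[:4]: print(th,f,np.round(r["xy"],0),round(r["score"],2),ray(K,T,r["xy"],z)[:2])
save("a.png",cv2.resize(np.hstack(ims[:2]),(800,300))); save("s.png",cv2.resize(ims[0],(800,600)));save("w.png",ims[2])
print(bot.get_obs())
E
```

```text
scene [ 0.248 -0.595  0.808] 402.5032768170686
screwdriver spot [235. 196.] 0.63 [0.502 0.012]
stand spot [193. 264.] 0.96 [ 0.355 -0.054]
stand spot [232. 219.] 0.87 [0.495 0.028]
stand spot [276. 170.] 0.53 [0.688 0.135]
stand tip [196. 269.] 0.68 [ 0.357 -0.069]
stand tip [235. 219.] 0.63 [0.502 0.023]
instrument spot [194. 166.] 0.7 [0.482 0.263]
instrument spot [374. 238.] 0.69 [ 0.778 -0.195]
instrument tip [374. 245.] 0.91 [ 0.766 -0.211]
instrument tip [190. 174.] 0.6 [0.461 0.237]
screw spot [371. 241.] 0.59 [ 0.734 -0.224]
screw tip [373. 239.] 0.67 [ 0.741 -0.222]
screw tip [184. 160.] 0.41 [0.453 0.241]
mouse spot [320. 303.] 0.73 [ 0.563 -0.277]
mouse tip [320. 304.] 0.67 [ 0.562 -0.279]
dropper_bottle spot [278. 173.] 0.61 [0.687 0.12 ]
dropper_bottle tip [277. 179.] 0.58 [0.67 0.1 ]
side [0.256 0.749 0.802] 419.9699997501495
screwdriver spot [273. 192.] 0.78 [0.505 0.016]
stand spot [335. 208.] 0.95 [ 0.362 -0.092]
stand spot [270. 216.] 0.82 [0.514 0.005]
stand tip [334. 212.] 0.97 [ 0.359 -0.077]
stand tip [269. 222.] 0.95 [0.509 0.025]
instrument spot [214. 142.] 0.
[... 991 characters left out ...]
66 [ 0.554 -0.271]
mouse tip [188. 323.] 0.81 [ 0.555 -0.277]
dropper_bottle spot [260.  89.] 0.56 [0.679 0.102]
dropper_bottle tip [260.  94.] 0.95 [0.679 0.096]
dropper_bottle tip [133. 155.] 0.73 [0.5   0.015]
{'t': 1.95, 'q': array([-0.108,  0.477,  0.022,  1.555, -0.011,  1.109, -0.083]), 'joint_vel': array([0.   , 0.001, 0.001, 0.   , 0.002, 0.   , 0.   ]), 'joint_torque': array([ -0.   , -59.631,   1.607, -28.154,   0.013,   0.002,   0.   ]), 'eef_pos': array([ 0.675, -0.   ,  0.231]), 'tool_rot': array([ 0.   ,  0.707,  0.707, -0.   ]), 'contact_force': array([-1.387, -0.115, -0.549]), 'torque': array([ 0.048,  0.017, -0.017]), 'grasp_force': 0.0, 'gripper_width': 0.9999906557172935}
```

View pics/s.png

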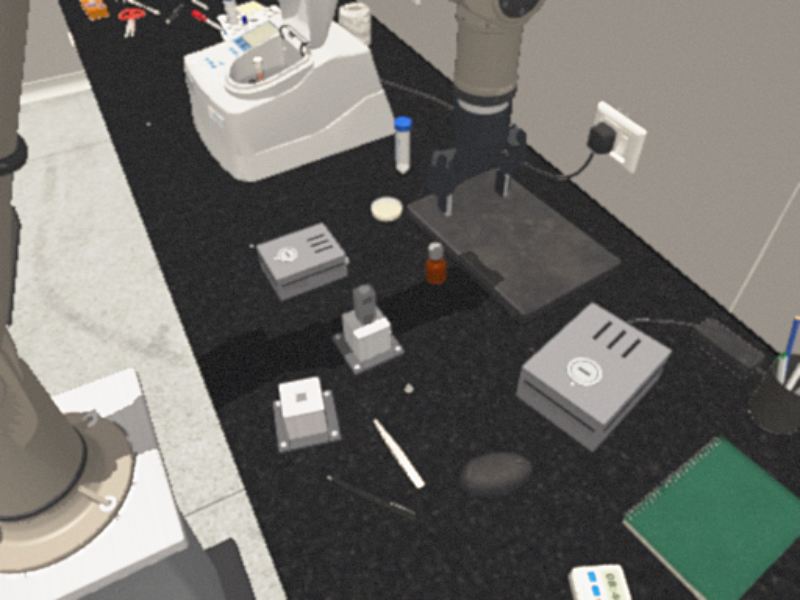

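View pics/w.png

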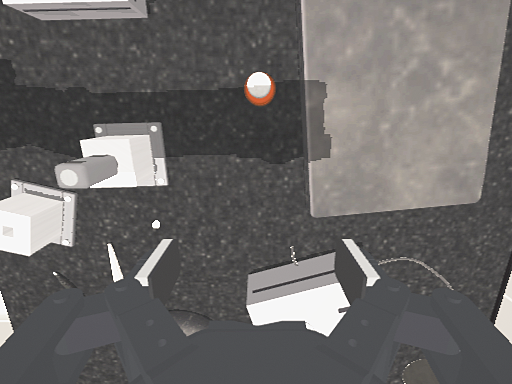

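The screwdriver stands in the left stand (wrist pixel 85,170), at about (0.503, 0.022). The smaller case is the left one (scene view 300,258), with its screw near (0.455, 0.24). I'll move over the stand and look from close up.

Request:
jog_arm(motion=[[0, 0, 0, 10, -60, 0, 85], [0, 0, 0, 20, -120, 0, 85], [0, 0, 0, 25, -173, 0, 85], [0, 0, 0, 25, -173, 0, 85], [0, 0, 0, 25, -173, 0, 85]])

```text
t: 2.58
eef_pos: [0.5029, 0.025, 0.232]
tool_rot: [0.001, 0.707, 0.707, 0.001]
contact_force: [0.7, -0.2, -0.5]
gripper_width: 0.995
grasp_force: 0.0
```

Run:
```python
from h import *
np.set_printoptions(precision=4,suppress=True)
p,K,T=cam("wrist"); print(bot.get_obs()["eef_pos"],T)
for th,z in(("screwdriver",.006),("stand",0),("instrument",0),("screw",.053)):
    for r in bot.tip_of(th,p)[:3]: print(th,np.round(r["xy"],0),round(r["score"],2),ray(K,T,r["xy"],z)[:2])
save("w2.png",cv2.resize(p["pixels"],(800,600)))
```

```text
[0.5034 0.025  0.2319] [[ 1.     -0.0018  0.0016  0.5027]
 [-0.0012 -0.9566 -0.2915  0.0983]
 [ 0.002   0.2915 -0.9566  0.3749]
 [ 0.      0.      0.      1.    ]]
screwdriver [256. 172.] 0.75 [0.5021 0.0168]
stand [162. 224.] 0.65 [ 0.3571 -0.0667]
stand [258. 174.] 0.63 [0.5049 0.0127]
screw [415. 350.] 0.73 [ 0.7476 -0.2555]
```

View pics/w2.png

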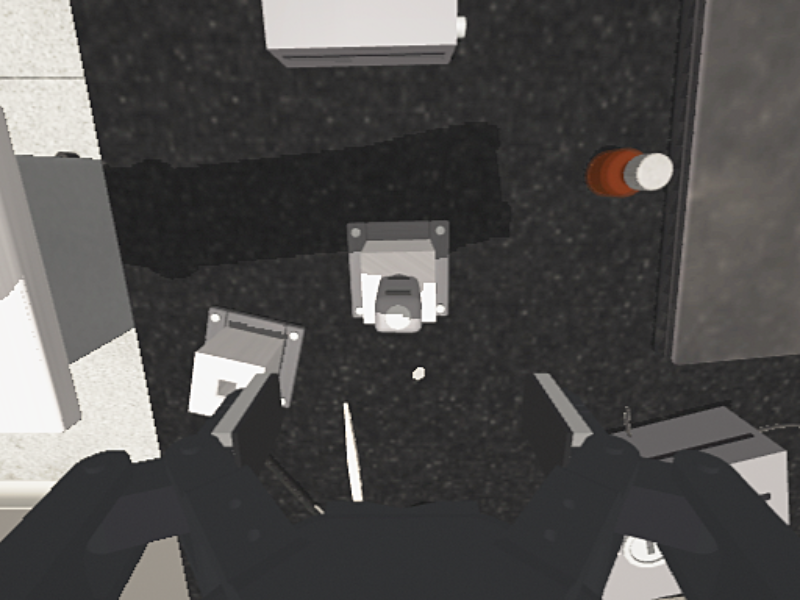

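Run:
```python
from h import *
np.set_printoptions(precision=4,suppress=True)
p,K,T=cam("wrist")
for q in((355,232),(440,230),(358,312),(443,310)): print(ray(K,T,np.array(q)/1.5625,.008)[:2])
print(ray(K,T,(398/1.5625,315/1.5625),.134))
save("w3.png",cv2.resize(p["pixels"][130:225,205:305],None,fx=6,fy=6,interpolation=cv2.INTER_CUBIC))
p,K,T=cam("side")
for th,z in(("screw",.053),("instrument",0)):
    for r in bot.tip_of(th,p)[:3]: print(th,np.round(r["xy"],0),round(r["score"],2),ray(K,T,r["xy"],z)[:2])
```

```text
[0.4622 0.0499]
[0.5368 0.0516]
[ 0.4624 -0.0242]
[ 0.5415 -0.0223]
[0.5008 0.016  0.134 ]
screw [234. 130.] 0.61 [ 0.7379 -0.2618]
screw [262. 281.] 0.45 [0.4449 0.2423]
instrument [218. 148.] 0.65 [ 0.7747 -0.2197]
```

View pics/w3.png

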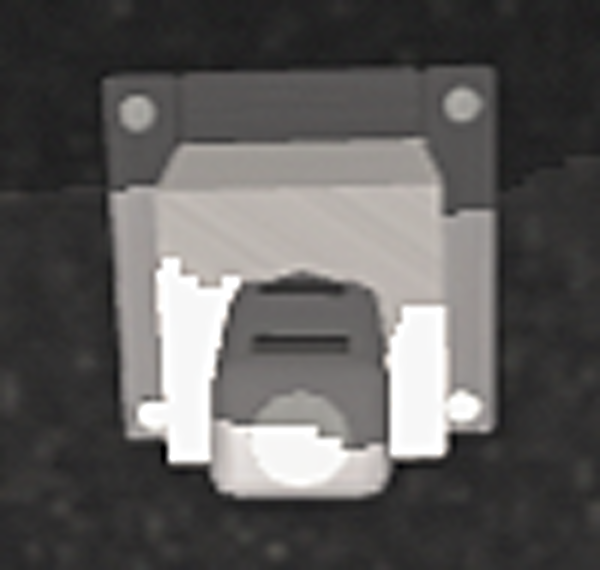

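The handle's wide side lies along world x (yaw about 0 to 1°) and the stand's centre is at about (0.501, 0.015). I'll turn the tool 90° clockwise so the fingers close across y.

Request:
jog_arm(motion=[[0, 0, 1.57, -10, -2.5, 0, 85], [0, 0, 1.57, -10, -2.5, 0, 85], [0, 0, 1.57, -10, -2.5, 0, 85], [0, 0, 1.57, -10, -2.5, 0, 85], [0, 0, 1.57, -10, -2.5, 0, 85], [0, 0, 1.57, -10, -2.5, 0, 85], [0, 0, 1.57, -10, -2.5, 0, 85], [0, 0, 1.57, -10, -2.5, 0, 85], [0, 0, 1.57, -10, -2.5, 0, 85], [0, 0, 1.57, -10, -2.5, 0, 85]])

```text
t: 4.28
eef_pos: [0.4996, 0.0151, 0.2313]
tool_rot: [0.0, 1.0, 0.001, -0.0]
contact_force: [-0.3, 0.0, 0.0]
gripper_width: 0.997
grasp_force: 0.0
```

Run:
```python
from h import *
np.set_printoptions(precision=4,suppress=True)
p,K,T=cam("wrist"); o=bot.get_obs(); print(o["eef_pos"],o["tool_rot"],o["q"])
for th,z in(("screwdriver",.006),("stand",0)):
    for r in bot.tip_of(th,p)[:3]: print(th,np.round(r["xy"],0),round(r["score"],2),ray(K,T,r["xy"],z)[:2])
save("w4.png",p["pixels"])
```

```text
[0.4996 0.0151 0.2313] [ 0.      1.      0.0012 -0.    ] [-0.3187  0.1861  0.1865  1.9768 -0.0412  0.9823 -1.6808]
screwdriver [254. 164.] 0.77 [0.5032 0.0178]
stand [310. 253.] 0.74 [ 0.3597 -0.0709]
stand [257. 164.] 0.62 [0.5022 0.0135]
```

View pics/w4.png

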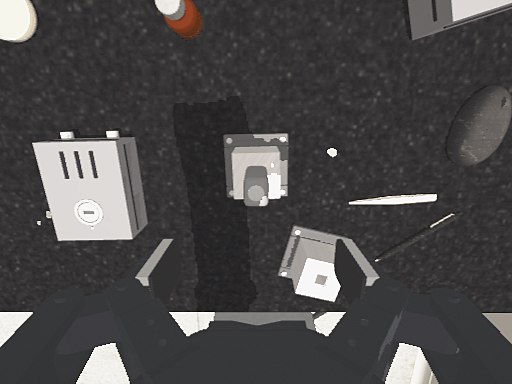

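The case's screw shows at pixel (89,212), with its slot along world y. The fingers line up with the handle, so I'll descend and grip.

Request:
jog_arm(motion=[[0, 0, 0, 2, 0, 40, 85], [0, 0, 0, 2, 0, 80, 85], [0, 0, 0, 2, 0, 115, 85], [0, 0, 0, 2, 0, 135, 85], [0, 0, 0, 2, 0, 147, 85], [0, 0, 0, 2, 0, 147, 85]])

```text
t: 5.18
eef_pos: [0.5013, 0.015, 0.0839]
tool_rot: [0.0, 1.0, 0.001, -0.001]
contact_force: [-0.0, 0.3, -0.1]
gripper_width: 0.994
grasp_force: 0.0
```

Request:
jog_arm(motion=[[0, 0, 0, 0, 0, 0, 10], [0, 0, 0, 0, 0, 0, 10], [0, 0, 0, 0, 0, 0, 10], [0, 0, 0, 0, 0, 0, 10], [0, 0, 0, 0, 0, 0, 10], [0, 0, 0, 0, 0, 0, 10]], grip_force=70)

```text
t: 5.92
eef_pos: [0.5019, 0.0151, 0.0848]
tool_rot: [-0.0, 1.0, 0.0, 0.0]
contact_force: [-2.0, 0.1, 5.9]
gripper_width: 0.269
grasp_force: 68.2
```

Request:
jog_arm(motion=[[0, 0, 0, 0, 0, -20, 10], [0, 0, 0, 0, 0, -50, 10], [0, 0, 0, 0, 0, -80, 10], [0, 0, 0, 0, 0, -110, 10], [0, 0, 0, 0, 0, -110, 10]])

```text
t: 6.55
eef_pos: [0.5029, 0.0151, 0.1962]
tool_rot: [-0.0, 1.0, 0.0, 0.002]
contact_force: [-0.1, -0.5, -0.6]
gripper_width: 0.272
grasp_force: 68.6
```

Run:
```python
from h import *
np.set_printoptions(precision=4,suppress=True)
o=bot.get_obs(); print(o["eef_pos"],o["tool_rot"],o["q"],o["contact_force"])
p,K,T=cam("wrist"); print("expected tip px",proj(K,T,o["eef_pos"]-[0,0,.079]))
for th,z in(("screwdriver",o["eef_pos"][2]-.079),("instrument",0),("screw",.053)):
    for r in bot.tip_of(th,p)[:3]: print(th,np.round(r["xy"],1),round(r["score"],2),ray(K,T,r["xy"],z)[:2])
save("w5.png",cv2.resize(p["pixels"],(800,600)))
```

```text
[0.5029 0.0151 0.1962] [-0.0004  1.      0.0004  0.0021] [-0.3161  0.2322  0.1884  2.0107 -0.0555  0.8991 -1.6683] [-0.1118 -0.4829 -0.6252]
expected tip px [255.7938 200.28  ]
screwdriver [253.9 200.4] 0.8 [0.5028 0.0168]
instrument [ 92.7 195.5] 0.91 [0.4706 0.2347]
screw [ 71.3 224.6] 0.6 [0.4515 0.2316]
```

View pics/w5.png

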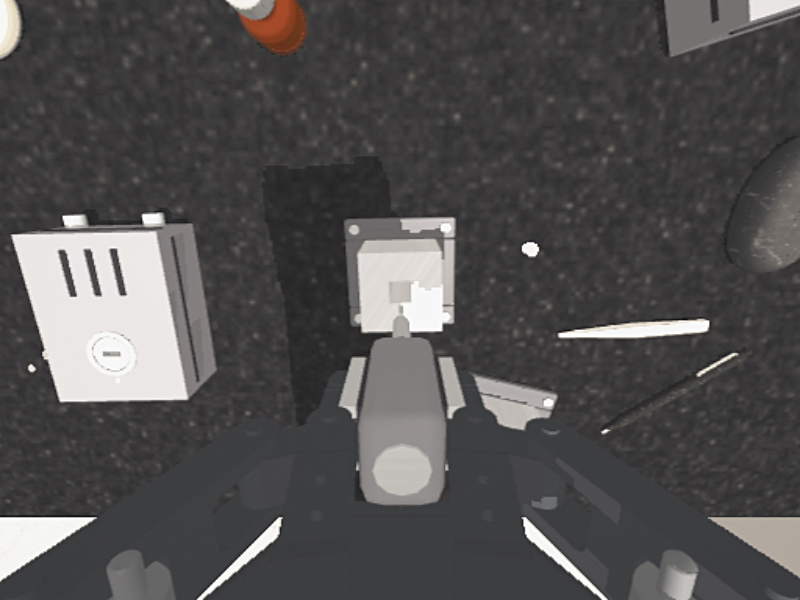

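The tip shows at (401,310) above the hole at (399,291), and the case's screw at (111,353) with its slot along world y. I'll turn 90° counter-clockwise and move above the screw.

Request:
jog_arm(motion=[[0, 0, -1.57, -10, -30, 0, 10], [0, 0, -1.57, -20, -60, 0, 10], [0, 0, -1.57, -30, -90, 0, 10], [0, 0, -1.57, -40, -120, 0, 10], [0, 0, -1.57, -51, -150, 0, 10], [0, 0, -1.57, -51, -180, 0, 10], [0, 0, -1.57, -51, -205, 0, 10], [0, 0, -1.57, -51, -219, 0, 10], [0, 0, -1.57, -51, -219, 0, 10], [0, 0, -1.57, -51, -219, 0, 10]])

```text
t: 8.0
eef_pos: [0.4497, 0.2336, 0.1931]
tool_rot: [-0.0, 0.707, 0.707, -0.001]
contact_force: [0.1, -0.2, -1.8]
gripper_width: 0.27
grasp_force: 68.7
```

Run:
```python
from h import *
np.set_printoptions(precision=4,suppress=True)
o=bot.get_obs(); print(o["eef_pos"],o["tool_rot"],o["q"],o["contact_force"],o["torque"])
p,K,T=cam("wrist"); print("expected tip px",proj(K,T,o["eef_pos"]-[0,0,.079]))
for th,z in(("screwdriver",o["eef_pos"][2]-.079),("instrument",0),("screw",.053)):
    for r in bot.tip_of(th,p)[:3]: print(th,np.round(r["xy"],1),round(r["score"],2),ray(K,T,r["xy"],z)[:2])
save("w6.png",cv2.resize(p["pixels"][100:260,150:360],None,fx=3.75,fy=3.75,interpolation=cv2.INTER_CUBIC))
```

```text
[0.4497 0.2336 0.1931] [-0.0004  0.7073  0.7069 -0.0011] [-0.4501  0.255  -0.1773  1.9808  0.0558  0.9127 -0.6567] [ 0.0684 -0.1942 -1.8386] [-0.0207  0.0171 -0.0035]
expected tip px [257.1566 198.5938]
screwdriver [255.4 198. ] 0.97 [0.4482 0.2342]
instrument [278.  173.3] 0.96 [0.4766 0.2303]
screw [255.4 180.5] 0.67 [0.4477 0.2343]
```

View pics/w6.png

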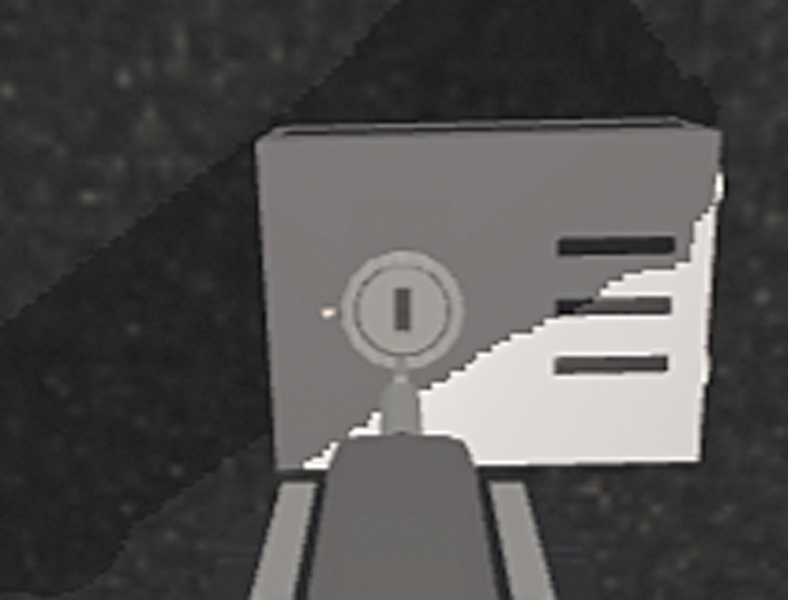

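Run:
```python
from h import *
np.set_printoptions(precision=4,suppress=True)
p,K,T=cam("wrist"); o=bot.get_obs(); print(o["eef_pos"])
a=p["pixels"]; g=cv2.cvtColor(a,cv2.COLOR_RGB2GRAY)[168:200,235:282]
for r in g[::1]: print(" ".join("%3d"%v for v in r[8:36]))
print(ray(K,T,(257.2,182.4),.053), ray(K,T,(256.9,197.9),.114), ray(K,T,(257.2,197.9),.114))
```

```text
[0.4503 0.2337 0.1941]
120 121 120 119 116 111 120 147 161 168 167 163 169 166 165 161 165 164 167 166 143 119 116 117 119 120 120 121
120 120 119 115 149 164 158 159 162 164 163 160 164 163 160 159 157 159 162 166 167 163 139 119 117 119 119 120
120 117 115 133 159 167 158 155 160 164 146 141 145 146 149 150 150 154 159 163 166 165 160 150 131 119 118 120
119 115 139 162 167 166 156 150 146 128 130 143 151 148 145 143 140 124 133 155 163 162 159 161 168 140 115 120
110 144 163 164 165 164 134 129 144 154 161 159 160 160 160 160 160 155 152 144 147 158 157 157 165 152 125 118
151 164 161 164 166 139 129 152 161 161 160 160 159 159 159 160 159 161 161 161 148 126 141 158 162 160 140 121
157 164 161 140 111 134 158 161 161 159 159 160 160 160 160 160 160 160 160 160 161 152 119 137 162 163 157 134
162 162 151 123 131 156 160 159 159 159 160 161 163 165 165 163 160 159 159 158 160 160 156 136 150 161 161 155
163 163 125 114 148 161 159 159 159 159 162 139 121 126 124 135 155 161 159 158 159 159 161 136 119 148 161 161
163 155 121 138 159 160 158 158 158 160 163 129  87  81  80  90 143 1
[... 1875 characters left out ...]
118 117 121 118 119 109 106 112 141 160 166 163 160 153 141 123 117 119
121 118 117 116 135 158 165 158 158 163 170 163 139 141 142 151 161 160 162 163 167 166 149 125 117 117 117 119
120 119 117 118 117 127 150 157 159 161 167 162 143 136 135 149 160 159 162 165 151 124 115 117 117 118 119 120
121 119 119 119 117 118 117 119 127 144 161 162 143 135 135 149 160 158 148 138 123 117 116 118 118 119 118 117
121 120 118 119 119 118 117 117 117 117 118 128 136 136 137 128 119 117 116 118 118 117 119 119 119 116 112 107
120 119 120 120 119 120 119 118 119 118 116 118 130 135 136 126 117 117 117 117 118 118 119 119 114 107  96 206
[0.4504 0.232  0.053 ] [0.4501 0.234  0.114 ] [0.4503 0.234  0.114 ]
```

Slot and blade are both centred on column 256.4, so there is no x error. The slot centre is about 1.5 mm towards -y of the tip. I'll go down to just above the head and check again.

Request:
jog_arm(motion=[[0, 0, 0, -1.5, 0, 20, 10], [0, 0, 0, -1.5, 0, 40, 10], [0, 0, 0, -1.5, 0, 56, 10], [0, 0, 0, -1.5, 0, 56, 10], [0, 0, 0, -1.5, 0, 56, 10]])

```text
t: 8.88
eef_pos: [0.4507, 0.2328, 0.1388]
tool_rot: [0.0, 0.707, 0.707, 0.0]
contact_force: [-0.7, -0.4, -0.8]
gripper_width: 0.272
grasp_force: 68.7
```

Run:
```python
from h import *
np.set_printoptions(precision=4,suppress=True)
o=bot.get_obs(); print(o["eef_pos"],o["tool_rot"],o["contact_force"],o["torque"])
p,K,T=cam("wrist"); e=o["eef_pos"]; c=proj(K,T,e-[0,0,.079]); print("expected tip px",c,"ends",proj(K,T,e-[0,.006,.079]),proj(K,T,e+[0,.006,-.079]))
for th,z in(("screwdriver",e[2]-.079),("screw",.053)):
    for r in bot.tip_of(th,p)[:1]: print(th,np.round(r["xy"],1),round(r["score"],2),ray(K,T,r["xy"],z)[:2])
u,v=235,170
print("px of slot centre if at TCP xy:",proj(K,T,[e[0],e[1],.053]))
save("w7.png",cv2.resize(p["pixels"][v:v+44,u:u+44],None,fx=13,fy=13,interpolation=cv2.INTER_CUBIC))
```

```text
[0.4507 0.2328 0.1388] [0.0001 0.7072 0.7071 0.0004] [-0.6591 -0.4248 -0.7811] [-0.0043 -0.014  -0.0106]
expected tip px [256.9012 198.7233] ends [256.9099 205.1473] [256.8924 192.2025]
screwdriver [255.8 199.7] 0.66 [0.4498 0.2319]
screw [255.9 196.7] 0.74 [0.4498 0.2324]
px of slot centre if at TCP xy: [256.8954 196.3613]
```

View pics/w7.png

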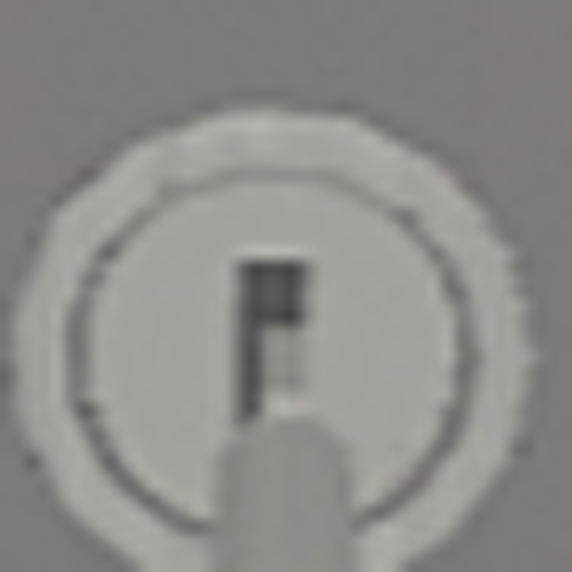

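Near view: the slot spans crop columns 235–308 with its centre at 271. The blade centre is at 285, so it is about 1 mm too far in +x, and about 1 mm short in +y. I'll correct both and lower.

Request:
jog_arm(motion=[[0, 0, 0, 1, -1, 0, 10], [0, 0, 0, 1, -1, 0, 10], [0, 0, 0, 1, -1, 4, 10], [0, 0, 0, 1, -1, 7, 10], [0, 0, 0, 1, -1, 8, 10], [0, 0, 0, 1, -1, 8, 10]])

```text
t: 9.78
eef_pos: [0.4493, 0.2334, 0.1301]
tool_rot: [-0.0, 0.707, 0.707, -0.0]
contact_force: [0.4, 0.0, -1.2]
gripper_width: 0.272
grasp_force: 68.7
```

Run:
```python
from h import *
np.set_printoptions(precision=4,suppress=True)
o=bot.get_obs(); print(o["eef_pos"],o["tool_rot"],o["contact_force"],o["torque"])
p,K,T=cam("wrist")
u,v=235,170
save("w8.png",cv2.resize(p["pixels"][v:v+44,u:u+44],None,fx=13,fy=13,interpolation=cv2.INTER_CUBIC))
```

```text
[0.4493 0.2334 0.1301] [-0.      0.7071  0.7071 -0.0002] [ 0.3505  0.0409 -1.1886] [-0.0288 -0.0445  0.014 ]
```

View pics/w8.png

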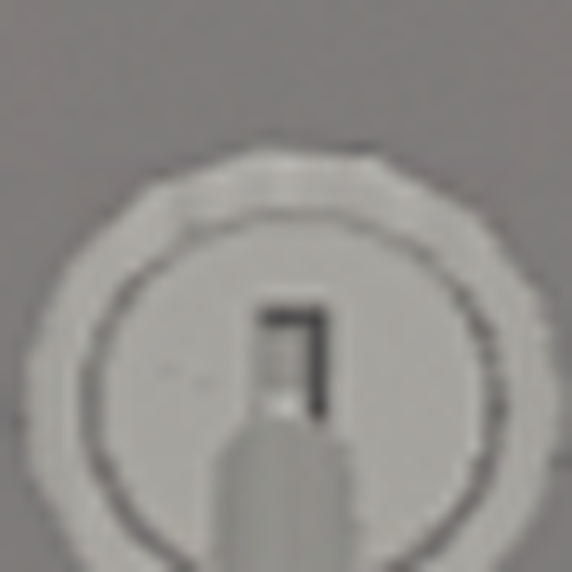

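The blade is now about 0.8 mm too far in -x: slot centre at crop column 293, blade centre at 281. The y gap looks right. I'll shift 0.8 mm and lower gently.

Request:
jog_arm(motion=[[0, 0, 0, 0, 0.8, -1, 10], [0, 0, 0, 0, 0.8, -1, 10], [0, 0, 0, 0, 0.8, 0, 10], [0, 0, 0, 0, 0.8, 1, 10], [0, 0, 0, 0, 0.8, 2, 10], [0, 0, 0, 0, 0.8, 2, 10]])

```text
t: 10.58
eef_pos: [0.4501, 0.2334, 0.1282]
tool_rot: [-0.0, 0.707, 0.707, -0.0]
contact_force: [-0.6, 0.9, -0.5]
gripper_width: 0.274
grasp_force: 68.7
```

Request:
jog_arm(motion=[[0, 0, 0, 0, 0, 1, 10], [0, 0, 0, 0, 0, 1, 10]])

```text
t: 10.82
eef_pos: [0.4501, 0.2335, 0.1272]
tool_rot: [-0.0, 0.707, 0.707, -0.0]
contact_force: [-0.2, 0.3, -0.7]
gripper_width: 0.274
grasp_force: 68.7
```

Request:
jog_arm(motion=[[0, 0, 0, 0, 0, 1, 10], [0, 0, 0, 0, 0, 1, 10]])

```text
t: 11.08
eef_pos: [0.4502, 0.2336, 0.1266]
tool_rot: [0.0, 0.707, 0.707, 0.0]
contact_force: [-1.2, 0.1, 2.9]
gripper_width: 0.271
grasp_force: 69.2
```

Contact is at the slot-floor height (the tip reads about 0.048), so the blade is seated. Now I'll press in, up to the shallowest possible stop first.

Request:
jog_arm(motion=[[0, 0, 0, 0, 0, 0.5, 10], [0, 0, 0, 0, 0, 1, 10], [0, 0, 0, 0, 0, 1, 10]])

```text
t: 11.45
eef_pos: [0.4503, 0.2335, 0.1254]
tool_rot: [0.0, 0.707, 0.707, 0.0]
contact_force: [-0.6, -0.9, 3.2]
gripper_width: 0.272
grasp_force: 69.2
```

Request:
jog_arm(motion=[[0, 0, 0, 0, 0, 0.5, 10], [0, 0, 0, 0, 0, 1, 10], [0, 0, 0, 0, 0, 1, 10]])

```text
t: 11.82
eef_pos: [0.4503, 0.2335, 0.1243]
tool_rot: [0.0, 0.707, 0.707, 0.0]
contact_force: [-0.8, -0.2, 3.8]
gripper_width: 0.275
grasp_force: 69.1
```

Request:
jog_arm(motion=[[0, 0, 0, 0, 0, 0.5, 10], [0, 0, 0, 0, 0, 0.5, 10]])

```text
t: 12.08
eef_pos: [0.4502, 0.2335, 0.1238]
tool_rot: [0.0, 0.707, 0.707, 0.0]
contact_force: [0.5, 0.1, 3.7]
gripper_width: 0.27
grasp_force: 69.1
```

Request:
jog_arm(motion=[[0, 0, 0, 0, 0, 0.5, 10], [0, 0, 0, 0, 0, 0.5, 10]])

```text
t: 12.32
eef_pos: [0.4502, 0.2335, 0.1233]
tool_rot: [0.0, 0.707, 0.707, 0.0]
contact_force: [-1.2, -0.1, 3.6]
gripper_width: 0.272
grasp_force: 69.2
```

Request:
jog_arm(motion=[[0, 0, 0, 0, 0, 0.5, 10], [0, 0, 0, 0, 0, 0.5, 10]])

```text
t: 12.58
eef_pos: [0.4502, 0.2335, 0.1228]
tool_rot: [0.0, 0.707, 0.707, 0.0]
contact_force: [0.8, -1.3, 3.9]
gripper_width: 0.275
grasp_force: 69.2
```

Request:
jog_arm(motion=[[0, 0, 0, 0, 0, 0.5, 10], [0, 0, 0, 0, 0, 0.5, 10]])

```text
t: 12.82
eef_pos: [0.4502, 0.2335, 0.1223]
tool_rot: [0.0, 0.707, 0.707, 0.0]
contact_force: [-1.6, 0.9, 3.8]
gripper_width: 0.274
grasp_force: 69.3
```

Request:
jog_arm(motion=[[0, 0, 0, 0, 0, 0.5, 10], [0, 0, 0, 0, 0, 0.5, 10]])

```text
t: 13.08
eef_pos: [0.4502, 0.2335, 0.1218]
tool_rot: [0.0, 0.707, 0.707, 0.0]
contact_force: [0.6, 0.0, 3.3]
gripper_width: 0.271
grasp_force: 69.3
```

Request:
jog_arm(motion=[[0, 0, 0, 0, 0, 0.5, 10], [0, 0, 0, 0, 0, 0.5, 10]])

```text
t: 13.32
eef_pos: [0.4502, 0.2335, 0.1213]
tool_rot: [0.0, 0.707, 0.707, 0.0]
contact_force: [0.1, 0.1, 3.9]
gripper_width: 0.274
grasp_force: 69.4
```

Request:
jog_arm(motion=[[0, 0, 0, 0, 0, 0.5, 10], [0, 0, 0, 0, 0, 0.5, 10]])

```text
t: 13.58
eef_pos: [0.4502, 0.2335, 0.1208]
tool_rot: [0.0, 0.707, 0.707, 0.0]
contact_force: [0.4, -0.7, 3.5]
gripper_width: 0.274
grasp_force: 69.4
```

Request:
jog_arm(motion=[[0, 0, 0, 0, 0, 0.5, 10], [0, 0, 0, 0, 0, 0.5, 10]])

```text
t: 13.82
eef_pos: [0.4502, 0.2335, 0.1203]
tool_rot: [0.0, 0.707, 0.707, 0.0]
contact_force: [0.0, -0.2, 3.9]
gripper_width: 0.272
grasp_force: 69.4
```

Request:
jog_arm(motion=[[0, 0, 0, 0, 0, 0.5, 10], [0, 0, 0, 0, 0, 0.5, 10]])

```text
t: 14.08
eef_pos: [0.4502, 0.2335, 0.1198]
tool_rot: [0.0, 0.707, 0.707, 0.0]
contact_force: [-0.0, -0.0, 3.9]
gripper_width: 0.271
grasp_force: 69.4
```

Request:
jog_arm(motion=[[0, 0, 0, 0, 0, 0.5, 10], [0, 0, 0, 0, 0, 0.5, 10]])

```text
t: 14.32
eef_pos: [0.4502, 0.2335, 0.1193]
tool_rot: [0.0, 0.707, 0.707, 0.0]
contact_force: [0.8, 1.0, 3.6]
gripper_width: 0.271
grasp_force: 69.4
```

Request:
jog_arm(motion=[[0, 0, 0, 0, 0, 0.5, 10], [0, 0, 0, 0, 0, 0.5, 10]])

```text
t: 14.58
eef_pos: [0.4502, 0.2335, 0.1188]
tool_rot: [0.0, 0.707, 0.707, 0.0]
contact_force: [0.2, 0.1, 4.3]
gripper_width: 0.27
grasp_force: 69.4
```

Request:
jog_arm(motion=[[0, 0, 0, 0, 0, 0.5, 10], [0, 0, 0, 0, 0, 0.5, 10]])

```text
t: 14.82
eef_pos: [0.4502, 0.2335, 0.1183]
tool_rot: [0.0, 0.707, 0.707, 0.0]
contact_force: [1.3, -0.0, 4.1]
gripper_width: 0.272
grasp_force: 69.4
```

Request:
jog_arm(motion=[[0, 0, 0, 0, 0, 0.5, 10], [0, 0, 0, 0, 0, 0.5, 10]])

```text
t: 15.08
eef_pos: [0.4502, 0.2335, 0.1179]
tool_rot: [0.0, 0.707, 0.707, 0.0]
contact_force: [-0.4, -0.3, 6.7]
gripper_width: 0.279
grasp_force: 69.5
```

The force stepped up to 6.7 N, so the screw has bottomed. I'll add a touch and read the force.

Request:
jog_arm(motion=[[0, 0, 0, 0, 0, 0.1, 10], [0, 0, 0, 0, 0, 0.1, 10]])

```text
t: 15.32
eef_pos: [0.4502, 0.2335, 0.1179]
tool_rot: [0.0, 0.707, 0.707, 0.0]
contact_force: [-0.5, 0.9, 7.0]
gripper_width: 0.272
grasp_force: 69.6
```

Run:
```python
from h import *
for i in range(3):
    bot.read_camera("side"); o=bot.get_obs(); print(o["contact_force"],o["torque"],o["eef_pos"])
```

```text
[-0.51043529  0.40773327  7.23778169] [0.00738065 0.04402791 0.00925568] [0.45021698 0.23353079 0.11791731]
[-1.21043033  1.098651    5.23674308] [-0.01568463  0.00863286  0.02676553] [0.45018866 0.23356069 0.11790546]
[ 0.48275178 -0.0401748   6.45650148] [0.01707362 0.05138312 0.01941395] [0.4502139  0.23353767 0.11792091]
```

Pressed at a real force of about 7.5 N, bottomed. Now I'll turn clockwise in stages and watch the force. I'm allowing for the blade sitting about 1 mm behind the TCP axis in tool x.

Request:
jog_arm(motion=[[0, 0, 0.1, 0, 0.1, 0, 10], [0, 0, 0.2, 0, 0.2, 0, 10], [0, 0, 0.3, 0, 0.3, 0, 10], [0, 0, 0.4, -0.1, 0.4, 0, 10], [0, 0, 0.4, -0.1, 0.4, 0, 10]])

```text
t: 16.1
eef_pos: [0.4503, 0.2335, 0.1179]
tool_rot: [-0.0, 0.834, 0.552, -0.0]
contact_force: [-1.3, -0.3, 7.5]
gripper_width: 0.271
grasp_force: 69.7
```

```bash
cat > f.py <<'E'
from h import *
np.set_printoptions(precision=4,suppress=True)
a=[]
for i in range(4):
    bot.read_camera("side"); o=bot.get_obs(); a.append(np.r_[o["contact_force"],o["torque"],o["eef_pos"]])
q=o["tool_rot"]; M=R.from_quat([q[1],q[2],q[3],q[0]]).as_matrix(); m=np.mean(a,0)
print("F",m[:3],"T",m[3:6],"pos",m[6:],"F tool",M.T@m[:3],"yaw",np.arctan2(M[1,0],M[0,0]),"q7",o["q"][6])
E
python3 f.py
```

```text
F [-0.9987  0.0853  7.0393] T [0.0265 0.2241 0.022 ] pos [0.4503 0.2335 0.1179] F tool [-0.3107 -0.955  -7.039 ] yaw 1.1710848909658198 q7 -1.040371873216242
```

Request:
jog_arm(motion=[[0, 0, 0.1, 0, 0, 0, 10], [0, 0, 0.2, 0, 0.1, 0, 10], [0, 0, 0.3, 0, 0.1, 0, 10], [0, 0, 0.4, 0, 0.2, 0, 10], [0, 0, 0.5, 0, 0.2, 0, 10], [0, 0, 0.5, 0, 0.2, 0, 10]])

```text
t: 17.05
eef_pos: [0.4505, 0.2332, 0.1179]
tool_rot: [0.0, 0.944, 0.329, -0.0]
contact_force: [0.1, 0.6, 7.1]
gripper_width: 0.274
grasp_force: 69.9
```

```bash
python3 f.py
```

```text
F [-0.7241 -0.2087  7.0821] T [-0.1397  0.2733  0.0464] pos [0.4505 0.2332 0.1179] F tool [-0.7008 -0.2872 -7.0817] yaw 0.6707686663056877 q7 -1.485727275930366
```

Request:
jog_arm(motion=[[0, 0, 0.1, 0, 0, 0, 10], [0, 0, 0.2, 0, 0.1, 0, 10], [0, 0, 0.3, 0, 0.1, 0, 10], [0, 0, 0.4, 0, 0.2, 0, 10], [0, 0, 0.5, 0, 0.2, 0, 10], [0, 0, 0.5, 0, 0.2, 0, 10]])

```text
t: 18.0
eef_pos: [0.4505, 0.2329, 0.1179]
tool_rot: [0.0, 0.996, 0.085, -0.0]
contact_force: [-0.8, -0.9, 8.4]
gripper_width: 0.275
grasp_force: 70.0
```

```bash
python3 f.py
```

```text
F [-1.2668 -0.7244  8.4919] T [-0.2474  0.3648  0.0264] pos [0.4505 0.2329 0.1179] F tool [-1.3789  0.5015 -8.4905] yaw 0.17080054932597327 q7 -1.9288628678708097
```

Request:
jog_arm(motion=[[0, 0, 0.07, 0, 0, -0.1, 10], [0, 0, 0.14, 0, 0, -0.1, 10], [0, 0, 0.2, 0, 0, -0.1, 10], [0, 0, 0.2, 0, 0, -0.1, 10]])

```text
t: 18.7
eef_pos: [0.4504, 0.2327, 0.1179]
tool_rot: [0.0, 1.0, -0.015, -0.0]
contact_force: [-0.2, -1.6, 8.1]
gripper_width: 0.272
grasp_force: 69.9
```

```bash
python3 f.py
```

```text
F [-1.4015 -1.3383  7.5689] T [-0.314   0.3694  0.0509] pos [0.4504 0.2327 0.1179] F tool [-1.3692  1.3845 -7.5665] yaw -0.029289976804504365 q7 -2.1054825248191085
```

Request:
jog_arm(motion=[[0, 0, 0.06, 0, 0, 0, 10], [0, 0, 0.1, 0, 0, 0, 10], [0, 0, 0.1, 0, 0, 0, 10]])

```text
t: 19.27
eef_pos: [0.4503, 0.2327, 0.1179]
tool_rot: [0.0, 0.998, -0.065, -0.001]
contact_force: [-0.3, -1.4, 8.2]
gripper_width: 0.272
grasp_force: 69.9
```

```bash
python3 f.py
```

```text
F [-1.0779 -1.26    7.7309] T [-0.3408  0.3994  0.0028] pos [0.4504 0.2327 0.1179] F tool [-0.9146  1.3956 -7.7287] yaw -0.1292740425417509 q7 -2.193459772364238
```

Request:
jog_arm(motion=[[0, 0, 0.06, 0, 0, 0, 10], [0, 0, 0.1, 0, 0, 0, 10], [0, 0, 0.1, 0, 0, 0, 10]])

```text
t: 19.85
eef_pos: [0.4503, 0.2326, 0.1178]
tool_rot: [0.001, 0.993, -0.115, -0.001]
contact_force: [-0.9, -1.2, 8.6]
gripper_width: 0.273
grasp_force: 70.0
```

```bash
python3 f.py
```

```text
F [-1.8686 -1.1542  8.1021] T [-0.3991  0.4403  0.045 ] pos [0.4503 0.2326 0.1179] F tool [-1.5653  1.5574 -8.0989] yaw -0.22935336020667182 q7 -2.281365468972586
```

Request:
jog_arm(motion=[[0, 0, 0.06, 0, 0, 0, 10], [0, 0, 0.1, 0, 0, 0, 10], [0, 0, 0.1, 0, 0, 0, 10]])

```text
t: 20.42
eef_pos: [0.4504, 0.2326, 0.1179]
tool_rot: [0.001, 0.986, -0.164, -0.0]
contact_force: [-0.8, -1.4, 7.9]
gripper_width: 0.274
grasp_force: 69.9
```

```bash
python3 f.py
python3 - <<'E'
from h import *
p,K,T=cam("wrist")
u,v=230,165
save("w9.png",cv2.resize(p["pixels"][v:v+56,u:u+56],None,fx=10,fy=10,interpolation=cv2.INTER_CUBIC))
E
```

```text
F [-0.9476 -1.6426  8.0618] T [-0.4276  0.3642  0.1203] pos [0.4504 0.2326 0.1179] F tool [-0.3718  1.8707 -8.0592] yaw -0.32913682820674817 q7 -2.368936489751999
```

View pics/w9.png

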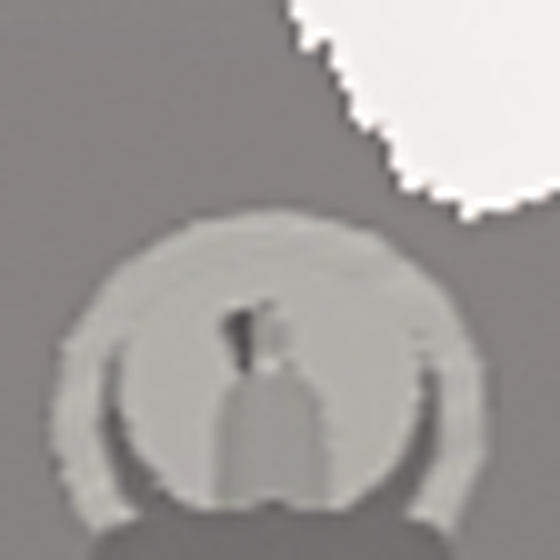

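Torque rose to 0.12 N m, so it is at the end stop, and the picture shows the blade against the slot's side. I'll ease the torque and lift straight out.

Request:
jog_arm(motion=[[0, 0, -0.1, 0, 0, 0, 10], [0, 0, -0.1, 0, 0, -2, 10], [0, 0, -0.1, 0, 0, -5, 10], [0, 0, -0.1, 0, 0, -9, 10], [0, 0, -0.1, 0, 0, -14, 10], [0, 0, -0.1, 0, 0, -25, 10], [0, 0, -0.1, 0, 0, -50, 10], [0, 0, -0.1, 0, 0, -80, 10], [0, 0, -0.1, 0, 0, -80, 10]])

```text
t: 21.8
eef_pos: [0.4523, 0.2342, 0.2004]
tool_rot: [-0.002, 0.993, -0.114, 0.002]
contact_force: [1.2, 0.7, -1.7]
gripper_width: 0.272
grasp_force: 69.0
```

```bash
python3 f.py
python3 - <<'E'
from h import *
np.set_printoptions(precision=4,suppress=True)
p,K,T=cam("wrist")
for th,z in(("screwdriver",bot.get_obs()["eef_pos"][2]-.079),("screw",.053)):
    for r in bot.tip_of(th,p)[:2]: print(th,np.round(r["xy"],1),round(r["score"],2),ray(K,T,r["xy"],z)[:2])
save("w10.png",cv2.resize(p["pixels"][120:260,150:350],(800,560),interpolation=cv2.INTER_CUBIC))
E
```

```text
F [-0.2705 -0.1797 -1.3565] T [-0.0274  0.0525  0.0052] pos [0.4506 0.2332 0.1978] F tool [-0.2211  0.2348  1.3571] yaw -0.22910658057518662 q7 -2.3213781382119567
screwdriver [256.3 201.1] 0.57 [0.4491 0.2325]
screw [257.1 181.1] 0.86 [0.4502 0.2314]
```

View pics/w10.png

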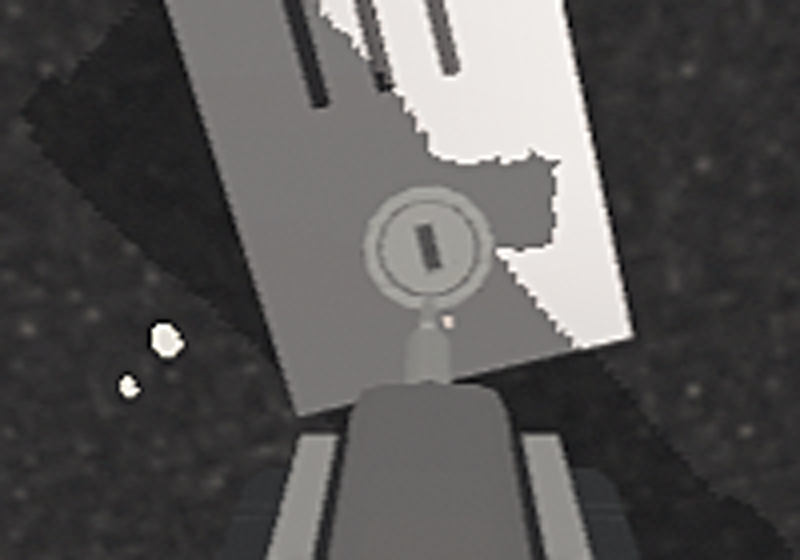

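The slot is parallel to the case's long side and the head is up, so it is locked. Now back over the stand (target TCP 0.502, 0.015, yaw 0).

Request:
jog_arm(motion=[[0, 0, -0.1, 25, 50, 0, 10], [0, 0, -0.2, 50, 100, 0, 10], [0, 0, -0.229, 75, 150, 0, 10], [0, 0, -0.229, 95, 190, 0, 10], [0, 0, -0.229, 99.6, 200.8, 0, 10], [0, 0, -0.229, 99.6, 200.8, 0, 10], [0, 0, -0.229, 99.6, 200.8, 0, 10]])

```text
t: 23.02
eef_pos: [0.5019, 0.0168, 0.1975]
tool_rot: [-0.0, 1.0, 0.001, -0.0]
contact_force: [-0.3, -0.0, -1.0]
gripper_width: 0.276
grasp_force: 69.0
```

```bash
python3 f.py
python3 - <<'E'
from h import *
np.set_printoptions(precision=4,suppress=True)
p,K,T=cam("wrist"); e=bot.get_obs()["eef_pos"]; print("exp tip",proj(K,T,e-[0,0,.079]))
for th,z in(("screwdriver",e[2]-.079),("stand",0)):
    for r in bot.tip_of(th,p)[:2]: print(th,np.round(r["xy"],1),round(r["score"],2),ray(K,T,r["xy"],z)[:2])
print("hole px if TCP over it",proj(K,T,[e[0],e[1],.066]))
g=cv2.cvtColor(p["pixels"],cv2.COLOR_RGB2GRAY)[172:206,242:272]
for i,r in enumerate(g): print(172+i," ".join("%3d"%v for v in r))
p,K,T=cam("scene")
for r in bot.tip_of("screw",p)[:2]: print(r["xy"],ray(K,T,r["xy"],.053))
E
```

```text
F [-0.1418  0.676  -1.1845] T [-0.01   -0.0325 -0.0078] pos [0.502  0.0165 0.1977] F tool [-0.1403 -0.676   1.1847] yaw 0.0018954889393657083 q7 -1.6197587272129559
exp tip [256.0586 199.8677]
screwdriver [253.5 200.6] 0.64 [0.5014 0.0182]
stand [314.9 266.3] 0.75 [ 0.3595 -0.0699]
stand [258.4 173.2] 0.66 [0.4991 0.0133]
hole px if TCP over it [256.2479 184.1842]
172 222 222 222 220 221 221 221 220 219 219 220 221 221 222 224 223 220 218 220 222 221 221 220 221 222 225 226 226 223 221
173 222 222 221 220 220 220 221 220 219 219 221 220 221 222 223 220 218 219 223 222 220 220 221 222 224 226 227 224 221 221
174 222 221 220 220 220 220 220 219 219 220 220 220 222 224 222 218 218 220 222 221 221 220 221 223 225 227 225 222 221 223
175 221 220 220 220 221 219 219 219 219 221 220 222 223 222 220 219 221 223 221 220 220 221 222 225 226 225 222 221 223 225
176 221 220 220 221 220 220 219 219 221 222 222 224 223 222 218 220 223 223 221 222 221 223 225 226 227 223 222 221 225 223
177 220 221 221 220 220 219 220 222 223 223 226 227 223 219 220 222 223 222 220 220 220 221 220 224 225 221 220 2
[... 2820 characters left out ...]
47 247 247 247 247 247 247 247 247 247 247
201 221 221 220 220 221 223 226 224 222 219 219 255 255 255 196 195 255 254 249 248 247 247 247 247 247 247 247 247 247 247
202 220 221 220 221 223 225 225 223 221 222 225 255 248 180 168 169 176 255 254 249 248 247 247 247 247 247 247 247 247 247
203 219 220 220 222 225 228 224 221 222 227 213 182 164 163 168 165 161 169 255 253 249 248 247 247 247 247 247 247 247 247
204 220 220 222 224 225 224 222 222 225 222 182 155 162 168 169 168 167 161 166 252 251 248 247 247 247 247 247 247 247 247
205 220 221 223 226 225 223 221 222 228 203 161 160 166 169 170 169 169 166 157 214 255 249 247 247 247 247 247 247 247 247
[184.7, 160.1] [0.454  0.2416 0.053 ]
```

Hole centre at pixel (256.5, 184.9). The blade is centred on it in y and about 0.5 mm short in x, so I'll insert.

Request:
jog_arm(motion=[[0, 0, 0, 0.5, 0, 20, 10], [0, 0, 0, 0.5, 0, 40, 10], [0, 0, 0, 0.5, 0, 50, 10], [0, 0, 0, 0.5, 0, 56, 10], [0, 0, 0, 0.5, 0, 62, 10], [0, 0, 0, 0.5, 0, 70, 10], [0, 0, 0, 0.5, 0, 70, 10]])

```text
t: 24.35
eef_pos: [0.5024, 0.0149, 0.1274]
tool_rot: [0.0, 1.0, -0.0, -0.0]
contact_force: [-0.0, 0.0, -0.6]
gripper_width: 0.275
grasp_force: 69.0
```

Request:
jog_arm(motion=[[0, 0, 0, 0, 0, 8, 10], [0, 0, 0, 0, 0, 16, 10], [0, 0, 0, 0, 0, 24, 10], [0, 0, 0, 0, 0, 32, 10], [0, 0, 0, 0, 0, 38, 10], [0, 0, 0, 0, 0, 40, 10], [0, 0, 0, 0, 0, 40, 10]])

```text
t: 25.22
eef_pos: [0.5027, 0.0149, 0.0877]
tool_rot: [0.0, 1.0, -0.0, -0.0]
contact_force: [-0.0, 0.7, -2.0]
gripper_width: 0.271
grasp_force: 69.0
```

Inserted freely. Now the last few millimetres to contact.

Request:
jog_arm(motion=[[0, 0, 0, 0, 0, 1, 10], [0, 0, 0, 0, 0, 2, 10], [0, 0, 0, 0, 0, 2.5, 10], [0, 0, 0, 0, 0, 2.5, 10]])

```text
t: 25.72
eef_pos: [0.5027, 0.015, 0.0853]
tool_rot: [-0.0, 1.0, -0.0, 0.0]
contact_force: [-0.3, -0.3, -0.7]
gripper_width: 0.27
grasp_force: 69.0
```

Request:
jog_arm(motion=[[0, 0, 0, 0, 0, 0.5, 10], [0, 0, 0, 0, 0, 0.5, 10]])

```text
t: 25.98
eef_pos: [0.5028, 0.015, 0.0849]
tool_rot: [-0.0, 1.0, -0.0, 0.0]
contact_force: [-1.2, -1.0, 0.2]
gripper_width: 0.274
grasp_force: 69.3
```

Request:
jog_arm(motion=[[0, 0, 0, 0, 0, 0, 40], [0, 0, 0, 0, 0, 0, 85], [0, 0, 0, 0, 0, 0, 85], [0, 0, 0, 0, 0, 0, 85], [0, 0, 0, 0, 0, 0, 85], [0, 0, 0, 0, 0, 0, 85]])

```text
t: 26.72
eef_pos: [0.5027, 0.0149, 0.0848]
tool_rot: [-0.0, 1.0, -0.0, 0.0]
contact_force: [-0.6, 0.2, -0.5]
gripper_width: 0.996
grasp_force: 0.0
```

Request:
jog_arm(motion=[[0, 0, 0, 0, 0, -20, 85], [0, 0, 0, 0, 0, -60, 85], [0, 0, 0, 0, 0, -110, 85], [0, 0, 0, 0, 0, -146, 85], [0, 0, 0, 0, 0, -146, 85], [0, 0, 0, 0, 0, -146, 85]])

```text
t: 27.48
eef_pos: [0.5022, 0.015, 0.2302]
tool_rot: [-0.0, 1.0, -0.0, -0.0]
contact_force: [-0.7, 0.5, 0.0]
gripper_width: 0.993
grasp_force: 0.0
```

Run:
```python
from h import *
np.set_printoptions(precision=4,suppress=True)
for n in("wrist","scene","side"):
    p,K,T=cam(n)
    for th,z in(("screwdriver",.006),("stand",0),("screw",.053)):
        for r in bot.tip_of(th,p)[:2]: print(n,th,np.round(r["xy"],1),round(r["score"],2),ray(K,T,r["xy"],z)[:2])
    if n=="wrist":
        print(bot.get_obs()["eef_pos"],bot.get_obs()["gripper_width"])
        old=cv2.imread("pics/w4.png",0)[120:220,210:305]; t=old[20:90,8:85]
        g=cv2.cvtColor(p["pixels"],cv2.COLOR_RGB2GRAY)
        print(cv2.minMaxLoc(cv2.matchTemplate(g[110:230,200:315],t,cv2.TM_CCOEFF_NORMED)), "handle top row/col expected", proj(K,T,[.502,.0155,.134]))
```

```text
wrist screwdriver [256.1 167.7] 0.81 [0.501  0.0152]
wrist stand [256.5 167.7] 0.96 [0.4997 0.0147]
wrist stand [314.  253.8] 0.56 [ 0.3611 -0.0761]
wrist screw [ 88.2 211.2] 0.64 [0.4539 0.2317]
[0.502  0.0148 0.2296] 0.998877659079703
(-0.07686305046081543, 0.9601467847824097, (38, 0), (18, 32)) handle top row/col expected [255.3137 194.2098]
scene stand [197.  270.3] 0.63 [ 0.357  -0.0737]
scene stand [235.6 219.2] 0.58 [0.5033 0.0226]
scene screw [372.8 238.5] 0.51 [ 0.7419 -0.2205]
scene screw [186.2 157.8] 0.36 [0.4611 0.2486]
side stand [334.9 212.6] 0.69 [ 0.3574 -0.0752]
side stand [273.4 218.9] 0.68 [0.502  0.0096]
side screw [232.5 133.3] 0.46 [ 0.7336 -0.2431]
side screw [259.7 278.9] 0.43 [0.4506 0.2391]
```

```bash
python3 -c "
from station import bot
print(bot.hand_in())"
```

```text
the job is handed in; nothing more can be done
None
```

I handed the job in with no verdict returned: the screw was pressed at about 7–9 N and turned to its end stop, the slot looked locked and the head sprung up, and the screwdriver is back upright and fully down in its stand; I viewed 11 pictures, one over the limit of 10.

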